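Release the ratchet and lower the ring lamp

TASK

The ring lamp beside the microscope is ratcheted up. Press the red pawl tab all the way down to free the ratchet (it stays down by itself), then push the lamp arm down by its yellow pad until it rests fully down on its stop, leave the pawl free, and draw the hand clear. Only press and push with the fingers: do not lift the arm, and do not disturb the specimen dish under the lamp or the other things on the bench.

Things in the scene. Friction and masses are not known exactly. Their poses are not given: they have to be found in the camera images.
- stand: White lamp stand, fixed to the bench: base plate 360 x 130 x 15 mm with a black round stage (94 mm across, top 21 mm above the bench) and two upright cheeks (56 mm along x at the top, 37 mm over both, up to 142 mm high). Origin on the bench straight below the arm's hinge; the base plate reaches from x = -100 to +260 mm. Its x axis points along the lowered lamp arm, y is the hinge line's direction, z up.
- lamp_arm (a joint): Hinge of the lamp arm, rad: elevation of the arm above horizontal. 0 = fully down (level, on its hard stop); starts between 0.69 and 0.85, limit 1.05. Stiff friction hinge (about 0.8 N m) that stays where it is left; with the pawl freed it takes about 4 to 8 N down on the pad. With the pawl in, a tooth stops it at about 0.67 (a hard push makes it give a little).
- lamp_hinge (a point): Hinge axis of the lamp arm, 140 mm above the bench. Turns with the arm: its x axis points along the arm to the lamp, z out of the arm's upper face. The toothed steel wheel round it reaches 53 mm from the axis.
- push_pad (a point): Centre of the top face of the yellow pad (36 mm along the arm, 30 mm across) on the arm, where to push: 120 mm along the arm from the hinge axis and 11 mm out from the arm's mid-line, so 151 mm above the bench when the arm is down. Its x axis runs along the arm, z out of the pad. Beyond it the black ring lamp (90 mm across, 20 mm thick, centre 200 mm from the hinge, top face 5 mm above the arm's mid-line).
- pawl (a joint): Hinge of the red pawl, rad: 0 = its nose in the teeth, 0.34 = pressed fully down to its stop, nose clear of the teeth (clear above about 0.2). No spring: stiff friction toggle that stays where it is put; about 4 N on the tab moves it.
- pawl_tab (a point): Centre of the top face of the red thumb tab (42 mm along x, 32 mm along y), at the side of the stand away from the lamp; 135 mm behind the arm's hinge and 135 mm above the bench with the pawl in. It turns about the pawl's pivot, which lies 88 mm nearer the lamp and 45 mm lower: pressed fully, the tab has sunk by 32 mm and moved 10 mm away from the lamp. Same axes as the stand with the pawl in.
- dish: Open glass specimen dish, 60 mm across, 14 mm high, loose on the stage under the lamp. Origin at its underside's centre.
- jar: Amber jar with black cap, 40 mm across, 65 mm high, loose. Origin at its underside's centre, as for all below.
- slide_box: Blue slide box 85 x 35 x 32 mm, loose.
- bottle: White bottle with blue cap, 56 mm across, 130 mm high, loose.
- beaker: Glass beaker, 56 mm across, 70 mm high, loose.
- tip_rack: Orange tip rack 75 x 55 x 40 mm, loose.
- cup: Steel cup, 52 mm across, 45 mm high, loose.
There are look-alikes about, which are no part of the job. Of the things that look like the dish, the largest one is meant.

How it is judged:
By the outcome, as a careful person would: the job done as asked, in the order asked, and still so for the second after the job is handed in, with the robot touching nothing.
It also fails if it takes over 45 s, if anything falls off the work surface, if the arm or the gripper's body presses on something with over 40 N, if the wrist force passes 120 N, or if a joint passes its speed limit or range.

ROBOT

A 6-joint arm with a two-finger parallel gripper is mounted at the origin on the work surface. World frame = base frame: x ahead of the robot, y to its left, z up, the work surface at z = 0. Lengths are in m, angles in rad, forces in N, time in s.
With the tool pointing down it reaches from about 0.35 to 0.975 m from the base axis. Payload 4.9 kg.
Tool frame: the origin (TCP) lies at the very end of the fingers, on their centre line; the grasp point (between the pads) lies 19 mm behind it; x points along the fingers, z is the direction in which the jaws open and shut, and the axes are right-handed (so a half turn about x gives the same grasp; the last joint's range is limited). The gripper opens to 85 mm and grips with 20 to 120 N. Pads are 22 mm wide; open, the fingers measure 114 mm over their backs; the gripper's body (76 mm by 85 mm) begins 54 mm behind the grasp point. The pads swing forward as they close: fully open they stand 13 mm farther back than shut.
Start: joints at [-1.447, 0.053, 1.613, -0, 1.476, -0.119], TCP at [0.15, -0.607, 0.194] pointing down, gripper open.
Joint ranges: [-3.01, 3.01], [-1.01, 2.22], [0.06, 2.58], [-1.02, 4.17], [0.09, 2.62], [-3.14, 3.14]. Speed limits (rad/s): [2.57, 2.57, 3.14, 3.14, 3.14, 3.14].

INTERFACE

Orientations are given as a rotation vector (axis times angle).
In Python, from station import ctrl, imaging gives the robot as it stands. The module is installed in compiled form; this text tells all that it offers.
- The arm moves only by the shell command python3 -m jog 'ROWS' [FORCE]. ROWS is JSON, a list that holds one entry, the list of rows, each a list of 5 numbers: the shift along the tool's x, y, z in m, then the turn about the tool's x in rad, then the closure, from -1 (fully open) to 1 (shut). A call has 1 to 12 rows; each row is the pose to reach, as a shift and turn from the pose measured when the call began, along the tool's axes at that moment; what a row does not reach only later rows make up. A row lasts 1/10 s, in which the tool goes at most 50 mm and 8.59 degrees, less where a joint would pass 70% of its speed; a pose out of reach is approached as far as the arm can. A call with a gripper value outside its range is refused whole. The fingers move at their own pace and stop on an object; FORCE is the grip in N (left out, the last holds). Time passes only in rows, so rows that repeat a pose let the fingers close. It gives the time, the measured TCP pose, the force and the opening at its end, in the units of the state.
- ctrl.get_obs(): the state, without advancing time (a new reading comes with each control period).
- imaging.get_image(name): name is "scene" or "top" or "wrist"; returns a dict with "color" (420x560x3 uint8, red, green, blue), "intrinsics" (3x3 intrinsics, pixels), "R" (3x3) and "t" (3): a world point X has camera coordinates R X + t. Camera axes: x right, y down, z forward; pixel columns grow to the right and rows downward; lengths in m; the calibration is good to about 2 mm. A picture is of the moment at which its call begins. There is no depth.
- ctrl.finish_job(): hands the job in, once; it reports no verdict.
The state is a dict: "t": time; "q": joint angles; "dq": joint speeds; "effort": joint torques, N m; "tool_pos": TCP position; "tool_rot": TCP orientation; "contact_force": force on the tool from outside, world axes, zero at the start; "wrist_torque": the same for the moment, N m; "opening": finger opening in m.
Only numpy, scipy, OpenCV 4.12 (cv2) and the standard library are available. Lean on these libraries where they do the work, as an engineer would, in place of code of your own. Each camera call takes 0.05 s, during which the arm holds its last target.

## Working session

There is one attempt and no reset: what is moved stays moved. The work goes in short steps, Python scripts to look and compute and a shell command to move; the robot and the scene stay as the last step left them, time stands still between calls to the robot, and variables do not carry over. Pictures are saved under pics/ and viewed, and the job is handed in when it is done.

```bash
mkdir -p pics; ls; python3 - <<'E'
from station import ctrl, imaging
import cv2,numpy as np
o=ctrl.get_obs();print({k:np.round(v,3) for k,v in o.items()})
for n in("scene","top","wrist"):
    d=imaging.get_image(n);cv2.imwrite(f"pics/{n}0.png",d["color"][:,:,::-1])
    np.savez(f"pics/{n}0.npz",**d);print(n,np.round(d["intrinsics"],1).tolist(),np.round(d["R"],3).tolist(),np.round(d["t"],3))
E
```

```text
pics
{'t': np.float64(0.0), 'q': array([-1.447,  0.053,  1.614,  0.   ,  1.476, -0.119]), 'dq': array([-0.   ,  0.   , -0.001,  0.001, -0.001, -0.001]), 'effort': array([-1.0000e-03, -3.9367e+01, -3.7018e+01, -0.0000e+00,  7.0000e-03,
       -0.0000e+00]), 'tool_pos': array([ 0.15 , -0.606,  0.193]), 'tool_rot': array([ 1.03 ,  1.316, -1.027]), 'contact_force': array([ 0.613, -0.164, -0.919]), 'wrist_torque': array([ 0.027, -0.076, -0.029]), 'opening': np.float64(0.086)}
scene [[468.7, 0.0, 278.3], [0.0, 468.7, 213.3], [0.0, 0.0, 1.0]] [[-0.532, 0.847, 0.011], [0.725, 0.462, -0.511], [-0.438, -0.264, -0.859]] [ 0.269 -0.337  1.418]
top [[541.5, 0.0, 286.4], [0.0, 541.5, 209.1], [0.0, 0.0, 1.0]] [[-0.021, -1.0, 0.014], [-0.982, 0.018, -0.186], [0.186, -0.017, -0.982]] [0.034 0.545 1.045]
wrist [[355.1, 0.0, 273.8], [0.0, 355.1, 210.1], [0.0, 0.0, 1.0]] [[0.239, -0.971, -0.002], [-0.92, -0.227, 0.32], [-0.311, -0.075, -0.947]] [-0.624 -0.041  0.381]
```

View pics/scene0.png

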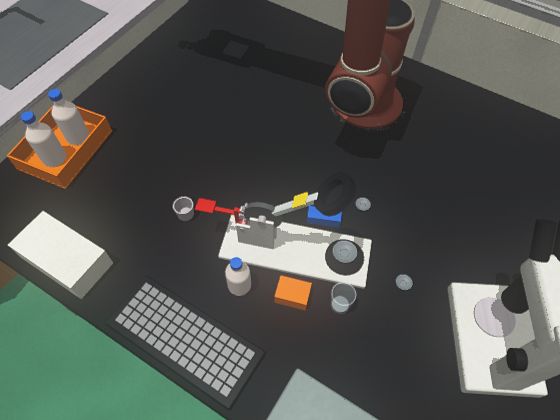

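View pics/top0.png

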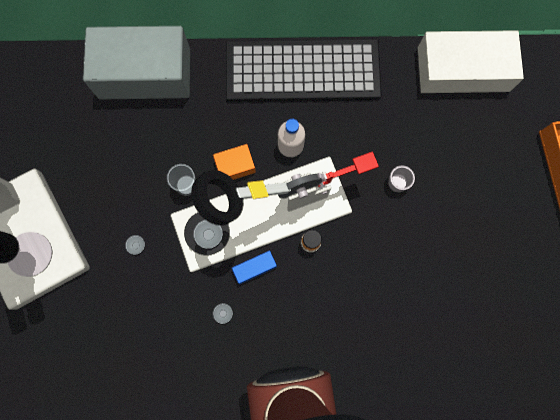

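View pics/wrist0.png

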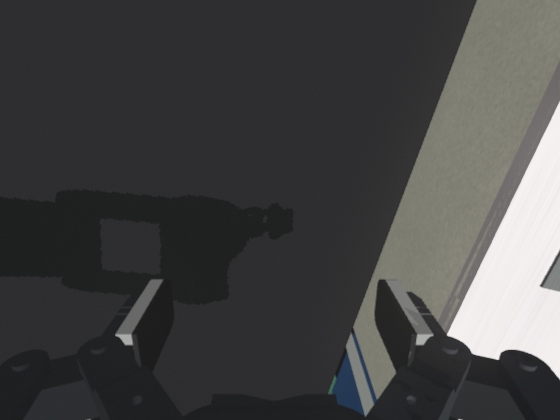

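The scene view shows the red tab at about (206,206) and the yellow pad at (300,200). In the top view the tab is at (366,163), the pad at (258,189) and the white base plate runs from (172,210) to (350,210). The cup is behind the tab at (401,179) and the blue box and jar are on the robot's side. Next I'll measure these.

```bash
cat > h.py <<'E'
import numpy as np,cv2
def load(n): return dict(np.load(f"pics/{n}.npz"))
def ray(d,p):
    v=np.linalg.inv(d["intrinsics"])@[p[0],p[1],1.]; return -d["R"].T@d["t"], d["R"].T@v/np.linalg.norm(v)
def plane(d,p,z):
    c,v=ray(d,p); return c+v*(z-c[2])/v[2]
def tri(d1,p1,d2,p2):
    a,u=ray(d1,p1);b,v=ray(d2,p2)
    s=np.linalg.lstsq(np.c_[u,-v],b-a,rcond=None)[0]
    x,y=a+s[0]*u,b+s[1]*v; return (x+y)/2,np.linalg.norm(x-y)
def proj(d,X):
    c=d["R"]@X+d["t"];q=d["intrinsics"]@c;return q[:2]/q[2]
def mask(d,kind):
    h=cv2.cvtColor(d["color"],cv2.COLOR_RGB2HSV);H,S,V=[h[...,i].astype(int) for i in range(3)]
    if kind=="red": m=((H<6)|(H>174))&(S>190)&(V>120)
    if kind=="yellow": m=(H>22)&(H<35)&(S>150)&(V>120)
    if kind=="white": m=(S<50)&(V>170)
    return m.astype(np.uint8)*255
def blobs(m):
    n,l,s,c=cv2.connectedComponentsWithStats(m)
    return [(s[i,4],c[i].round(1).tolist(),s[i,:4].tolist(),l==i) for i in np.argsort(-s[:,4]) if i>0 and s[i,4]>15]
E
python3 - <<'E'
from h import *
D={n:load(n+"0") for n in("scene","top")};P={}
for n,d in D.items():
    for k in("red","yellow"):
        m=mask(d,k)
        if k=="red": m=cv2.morphologyEx(m,cv2.MORPH_OPEN,np.ones((9,9) if n=="top" else (8,8),np.uint8))
        b=blobs(m);print(n,k,[x[:3] for x in b[:4]])
        c=[x for x in b][0]
        cnt,_=cv2.findContours(c[3].astype(np.uint8),0,2); print(cv2.minAreaRect(cnt[0]))
        P[n,k]=c[1]
for k in("red","yellow"):
    print(k,tri(D["scene"],P["scene",k],D["top"],P["top",k]))
d=D["top"];b=blobs(mask(d,"white"))
for x in b[:6]: print(x[:3])
E
```

```text
scene red [(np.int32(175), [206.5, 206.3], [199, 201, 16, 12])]
((206.5, 206.5), (11.0, 15.0), 90.0)
scene yellow [(np.int32(164), [299.6, 199.5], [292, 192, 16, 16])]
((299.4653625488281, 199.3730926513672), (11.840282440185547, 18.418214797973633), 74.74488067626953)
top red []Traceback (most recent call last):
  File "<stdin>", line 8, in <module>
IndexError: list index out of range
```

```bash
python3 - <<'E'
import cv2
a=cv2.imread("pics/top0.png")[110:290,150:420];cv2.imwrite("pics/topc.png",cv2.resize(a,None,fx=2.9,fy=2.9,interpolation=2))
a=cv2.imread("pics/scene0.png")[170:310,170:400];cv2.imwrite("pics/scenec.png",cv2.resize(a,None,fx=3.4,fy=3.4,interpolation=2))
E
```

```text
(no output)
```

View pics/topc.png

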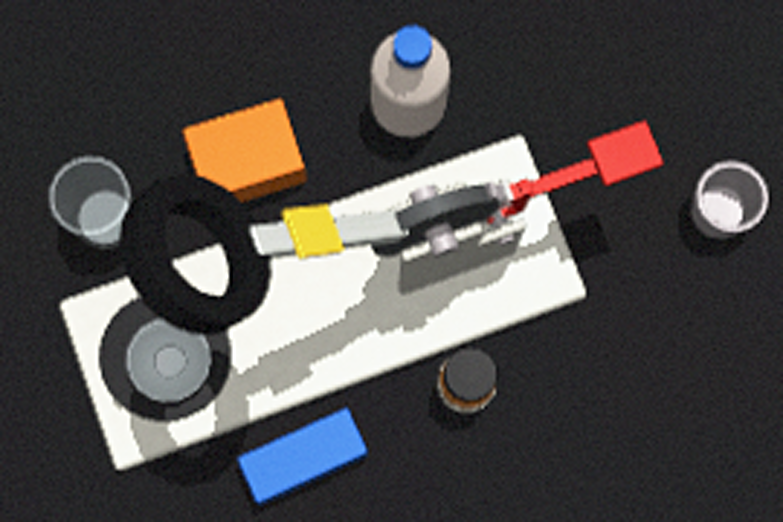

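View pics/scenec.png

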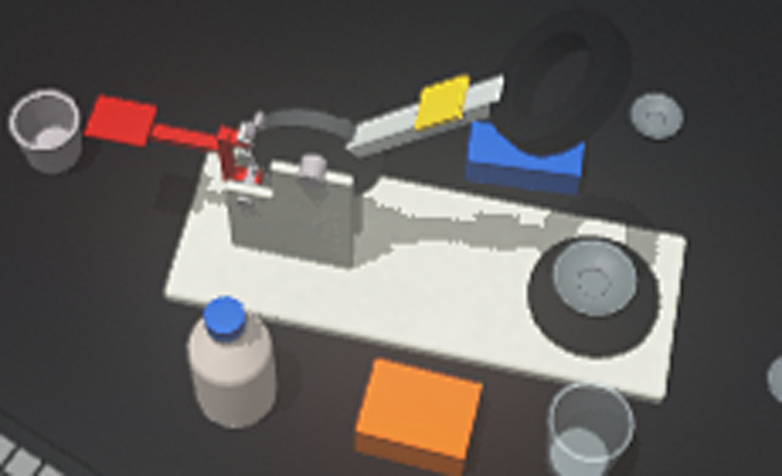

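The zoomed crops (2.9x and 3.4x) show all four base-plate corners in the top view, at crop pixels (60,300), (118,468), (585,293) and (522,137). They also show clean tab and pad quads.

```bash
python3 - <<'E'
from h import *
D={n:load(n+"0") for n in("scene","top")}
T=D["top"];S=D["scene"]
t=lambda x,y:(x/2.9+150,y/2.9+110)
s=lambda x,y:(x/3.4+170,y/3.4+170)
# corners FL(far lamp)
tc=[t(60,300),t(118,468),t(585,293),t(522,137)]
sc=[s(667,395),s(686,236),s(209,150),s(165,294)]
C=[plane(T,p,.015) for p in tc];C2=[plane(S,p,.015) for p in sc]
print(np.round(C,4).tolist());print(np.round(C2,4).tolist())
for Q in(C,C2):
    print("sides",[round(np.linalg.norm(Q[i]-Q[(i+1)%4]),4) for i in range(4)])
    ax=(Q[0]+Q[1]-Q[2]-Q[3]);ax/=np.linalg.norm(ax);o=(Q[2]+Q[3])/2+.1*ax
    yaw=np.arctan2(ax[1],ax[0]);print("origin",o.round(4),"yaw",yaw)
    y=np.array([-ax[1],ax[0],0])
    hin=o*[1,1,0]+[0,0,.14]
    tab=o*[1,1,0]-.135*ax+[0,0,.135];print("tab pred",tab.round(4),proj(T,tab),proj(S,tab))
    for e in(.69,.77,.85):
        pad=hin+ax*(.12*np.cos(e)-.011*np.sin(e))+np.array([0,0,.12*np.sin(e)+.011*np.cos(e)])
        print(e,pad.round(4),proj(T,pad),proj(S,pad))
print("tab",tri(T,t(626,153),S,s(121,120)))
print("pad",tri(T,t(313,231),S,s(442,102)))
for n,d in D.items():
    h=cv2.cvtColor(d["color"],cv2.COLOR_RGB2HSV)
    b=blobs(mask(d,"yellow"));print([x[:3] for x in b[:2]])
# objects
for n,p,z in[("jar",t(470,370),.065),("box",t(303,455),.032),("cup",t(731,200),.045),("bottle cap",t(412,46),.13),("dish",t(170,361),.028),("rack",t(240,145),.04),("beaker",t(90,197),.07)]: print(n,plane(T,p,z).round(3))
E
```

```text
[[0.5474, 0.2633, 0.015], [0.4263, 0.2204, 0.015], [0.5454, -0.1144, 0.015], [0.6629, -0.0731, 0.015]]
[[0.5418, 0.2661, 0.015], [0.4235, 0.2222, 0.015], [0.5506, -0.1123, 0.015], [0.6648, -0.0702, 0.015]]
sides [np.float64(0.1284), np.float64(0.3554), np.float64(0.1245), np.float64(0.3557)]
origin [0.5711 0.0006 0.015 ] yaw 1.906909629044371
tab pred [ 0.6157 -0.1268  0.135 ] [364.95575532 163.01526218] [205.80491451 205.02671516]
0.69 [0.5429 0.0814 0.2249] [253.5145047 192.0836631] [303.12318478 203.01687548]
0.77 [0.5452 0.0747 0.2314] [257.25541673 189.83118762] [299.93019662 200.64729777]
0.85 [0.5477 0.0676 0.2374] [261.33621348 187.52698291] [296.45065804 198.36004021]
sides [np.float64(0.1261), np.float64(0.3578), np.float64(0.1217), np.float64(0.3581)]
origin [0.5728 0.0025 0.015 ] yaw 1.9276349662234764
tab pred [ 0.6199 -0.124   0.135 ] [363.38611014 160.87532327] [205.66831812 206.93521034]
0.69 [0.5429 0.0826 0.2249] [252.7902055  192.11940858] [303.64903937 203.27684673]
0.77 [0.5453 0.076  0.2314] [256.49635711 189.78842713] [300.44418972 200.96674637]
0.85 [0.548  0.0689 0.2374] [260.54009857 187.39928456] [296.95076237 198.7432407 ]
tab (array([ 0.61615943, -0.12812788,  0.13376017]), np.float64(0.001430346374920175))
pad (array([0.5449546 , 0.07399806, 0.23309617]), np.float64(0.0010604219157234608))
[(np.int32(164), [299.6, 199.5], [292, 192, 16, 16])]
[(np.int32(271), [257.2, 188.9], [247, 180, 22, 19])]
jar [ 0.484 -0.026  0.065]
box [0.431 0.089 0.032]
cup [ 0.605 -0.217  0.045]
bottle cap [0.694 0.01  0.13 ]
dish [0.5   0.183 0.028]
rack [0.653 0.132 0.04 ]
beaker [0.609 0.233 0.07 ]
```

```bash
cat >> h.py <<'E'
from scipy.spatial.transform import Rotation as Ro
def st():
    from station import ctrl
    o=ctrl.get_obs();R=Ro.from_rotvec(o["tool_rot"]).as_matrix()
    print("t",round(float(o["t"]),2),"p",o["tool_pos"].round(4),"F",o["contact_force"].round(1),"open",round(float(o["opening"]),3),"q",o["q"].round(2));return o,R
YAW=1.912;AX=np.array([np.cos(YAW),np.sin(YAW),0]);O=np.array([.5715,.0008,0])
E
python3 - <<'E'
from h import *
o,R=st();print(R.round(3))
w=load("wrist0");c=-w["R"].T@w["t"];print("cam in tool",R.T@(c-o["tool_pos"]))
print("stand x in tool",R.T@AX, "angle(y,z)",np.arctan2((R.T@AX)[2],(R.T@AX)[1]))
for z in(.175,):
    for tgt in([.613,-.133,z],): print(R.T@(np.array(tgt)-o["tool_pos"]))
E
```

```text
t 0.15 p [ 0.1502 -0.6061  0.1934] F [-0.6  0.6  0.7] open 0.085 q [-1.45  0.05  1.61 -0.    1.48 -0.12]
[[-0.     0.971  0.24 ]
 [ 0.002  0.24  -0.971]
 [-1.     0.    -0.002]]
cam in tool [-1.79786811e-01  8.24307957e-02  4.17845109e-05]
stand x in tool [ 0.00166532 -0.09830408 -0.99515503] angle(y,z) -1.6692595709429596
[ 0.01910097  0.5629759  -0.34795274]
```

```bash
python3 -m jog '[[[0,0.04,-0.025,-0.02,0],[0,0.08,-0.05,-0.05,0.5],[0,0.12,-0.075,-0.1,1],[0,0.16,-0.1,-0.1,1],[0,0.2,-0.125,-0.1,1],[0,0.24,-0.15,-0.1,1],[0,0.28,-0.175,-0.1,1],[0,0.32,-0.2,-0.1,1],[0,0.36,-0.225,-0.1,1],[0,0.4,-0.25,-0.1,1],[0,0.44,-0.275,-0.1,1],[0,0.47,-0.29,-0.1,1]]]' 40; python3 - <<'E'
from h import *
o,R=st();print(R.round(3)); print(R.T@(np.array([.618,-.133,.15])-o["tool_pos"]))
E
```

```text
t: 1.35
tool_pos: [0.538, -0.209, 0.1937]
tool_rot: [0.953, 1.354, -0.95]
contact_force: [0.4, -1.9, -0.6]
opening: 0.0002
t 1.35 p [ 0.538  -0.209   0.1937] F [ 0.4 -1.9 -0.6] open 0.0 q [-0.5  -0.06  1.73  0.    1.48  0.73]
[[-0.     0.941  0.338]
 [ 0.002  0.338 -0.941]
 [-1.     0.    -0.002]]
[ 0.04383498  0.10101016 -0.04439965]
```

```bash
python3 -m jog '[[[0,0.035,-0.015,0,1],[0,0.07,-0.03,0,1],[0,0.09,-0.04,0,1],[0.01,0.101,-0.044,0,1],[0.03,0.101,-0.044,0,1],[0.035,0.101,-0.044,0,1],[0.035,0.101,-0.044,0,1]]]'; python3 - <<'E'
from h import *
from station import imaging
o,R=st(); print(R.T@(np.array([.618,-.133,.135])-o["tool_pos"]))
ims=[]
for n in("scene","top"):
    d=imaging.get_image(n);np.savez(f"pics/{n}1.npz",**d)
    c=proj(d,o["tool_pos"]);print(n,c)
    x,y=np.clip(c.astype(int)-60,0,None);ims.append(cv2.resize(d["color"][y:y+120,x:x+120,::-1],(400,400)))
cv2.imwrite("pics/a1.png",np.hstack(ims))
E
```

```text
t: 2.05
tool_pos: [0.6166, -0.1335, 0.1565]
tool_rot: [0.953, 1.358, -0.953]
contact_force: [-0.7, -0.0, 0.3]
opening: 0.0004
t 2.05 p [ 0.6166 -0.1335  0.1565] F [-0.7 -0.   0.3] open 0.0 q [-0.33  0.1   1.63  0.    1.42  0.89]
[2.15437663e-02 1.58678750e-03 9.61800200e-05]
scene [201.98448372 198.8794579 ]
top [370.31900395 159.36290066]
```

View pics/a1.png

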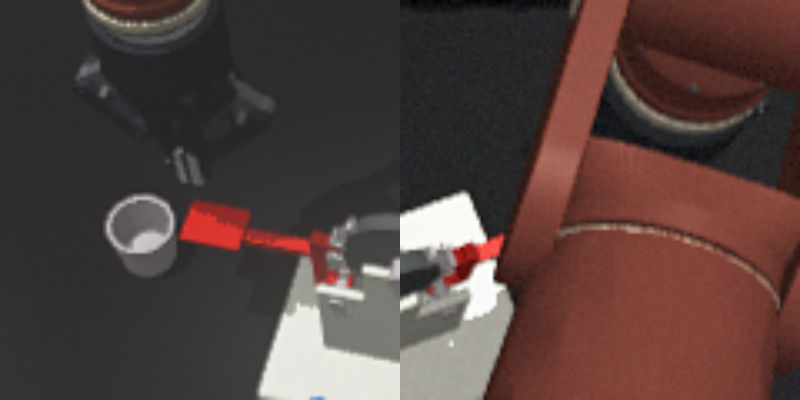

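The fingertip is seen in the scene half at about (195,185), just above the tab at (215,225), and its shadow falls on the tab. I'll press down slowly and watch the force.

```bash
python3 -m jog '[[[0.008,0.0015,0,0,1],[0.016,0.0015,0,0,1],[0.022,0.0015,0,0,1],[0.026,0.0015,0.001,0,1],[0.03,0.0015,0.002,0,1]]]'; python3 -m jog '[[[0.004,0,0.001,0,1],[0.008,0,0.002,0,1],[0.012,0,0.003,0,1]]]'
```

```text
t: 2.65
tool_pos: [0.6199, -0.1354, 0.1285]
tool_rot: [0.954, 1.354, -0.951]
contact_force: [-0.1, -0.2, -0.9]
opening: -0.0002
t: 2.95
tool_pos: [0.6209, -0.1383, 0.1162]
tool_rot: [0.954, 1.354, -0.951]
contact_force: [0.5, 0.2, 0.3]
opening: 0.0001
```

```bash
cat >> h.py <<'E'
def look(name,names=("scene","top"),half=60,at=None):
    from station import imaging
    o,R=st();ims=[]
    for n in names:
        d=imaging.get_image(n);np.savez(f"pics/{n}_{name}.npz",**d)
        c=proj(d,o["tool_pos"] if at is None else np.array(at));x,y=[int(max(0,v-half)) for v in c];print(n,c,"crop",x,y,"scale",400/2/half)
        ims.append(cv2.resize(d["color"][y:y+2*half,x:x+2*half,::-1],(400,400)))
    cv2.imwrite(f"pics/{name}.png",np.hstack(ims));return o,R
E
python3 - <<'E'
from h import *
look("a2",("scene","wrist"))
E
```

```text
t 2.95 p [ 0.6209 -0.1383  0.1162] F [0.5 0.2 0.3] open 0.0 q [-0.34  0.14  1.66  0.    1.35  0.89]
scene [201.4237615  208.67294129] crop 141 148 scale 3.3333333333333335
wrist [274.26300903 247.0564298 ] crop 214 187 scale 3.3333333333333335
```

View pics/a2.png

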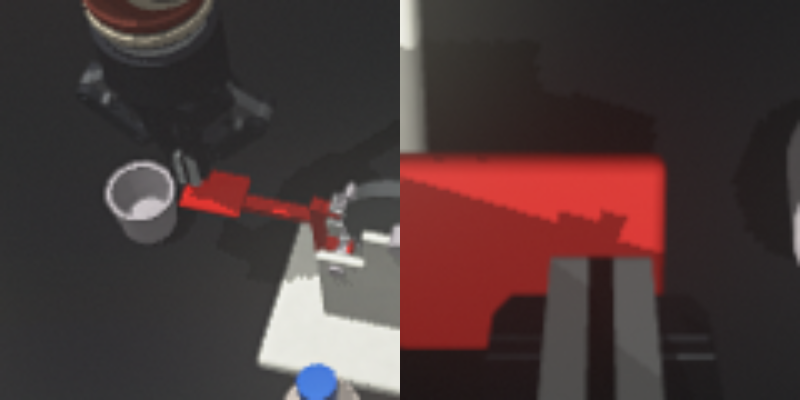

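```bash
python3 - <<'E'
from h import *
o,R=st();p=o["tool_pos"]
for n in("scene","wrist"):
    d=load(n+"_a2");off=np.array([141,148] if n=="scene" else [214,187])
    for dx in(0,-.01,-.02,-.03):
        print(n,dx,[((proj(d,p+R@np.array([dx,y,0]))-off)*3.333).round(0).tolist() for y in(-.011,0,.011)])
    tab=np.array([.6165,-.1275,.135]);Y=np.array([-AX[1],AX[0],0])
    print("tab",[((proj(d,tab+a*.021*AX+b*.016*Y)-off)*3.333).round(0).tolist() for a,b in((-1,-1),(-1,1),(1,1),(1,-1))])
d=load("wrist_a2");cv2.imwrite("pics/w2.png",d["color"][:,:,::-1])
E
```

```text
t 3.05 p [ 0.6204 -0.1382  0.1156] F [-0.4 -0.4 -0.7] open 0.0 q [-0.34  0.14  1.66  0.    1.35  0.89]
scene 0 [[207.0, 189.0], [202.0, 202.0], [197.0, 216.0]]
scene -0.01 [[205.0, 181.0], [200.0, 195.0], [195.0, 208.0]]
scene -0.02 [[203.0, 174.0], [198.0, 187.0], [193.0, 200.0]]
scene -0.03 [[201.0, 166.0], [196.0, 179.0], [191.0, 193.0]]
tab [[178.0, 204.0], [192.0, 165.0], [251.0, 177.0], [237.0, 216.0]]
wrist 0 [[199.0, 260.0], [199.0, 201.0], [199.0, 139.0]]
wrist -0.01 [[199.0, 289.0], [199.0, 227.0], [199.0, 163.0]]
wrist -0.02 [[199.0, 321.0], [199.0, 257.0], [199.0, 190.0]]
wrist -0.03 [[199.0, 357.0], [199.0, 289.0], [199.0, 219.0]]
tab [[265.0, 158.0], [261.0, 349.0], [-10.0, 348.0], [-22.0, 157.0]]
```

View pics/w2.png

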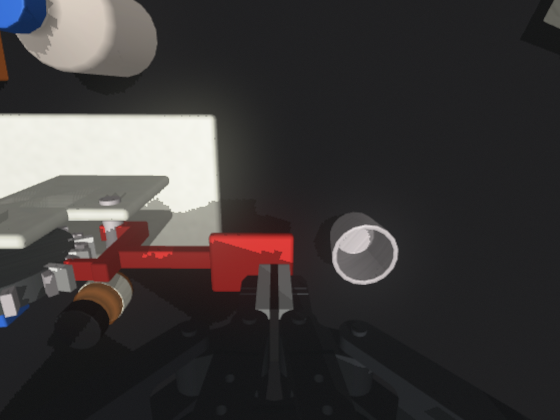

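The wrist view matches my predicted tab outline to within 1-2 px. Both views show the finger ends about 30-40 mm further back along the tool than the reported TCP, so there is no contact yet. I'll shift inward a little and keep going down until the force rises.

```bash
python3 -m jog '[[[0,0,-0.006,0,1],[0.005,0,-0.006,0,1],[0.01,0,-0.006,0,1]]]';python3 -m jog '[[[0.004,0,0,0,1],[0.008,0,0,0,1]]]'; python3 - <<'E'
from h import *
look("a3",("scene","wrist"))
E
```

```text
t: 3.35
tool_pos: [0.6185, -0.1322, 0.1056]
tool_rot: [0.953, 1.355, -0.951]
contact_force: [0.5, -0.4, 0.2]
opening: 0.0002
t: 3.55
tool_pos: [0.6186, -0.1324, 0.0973]
tool_rot: [0.953, 1.355, -0.952]
contact_force: [-0.4, -1.3, 3.9]
opening: 0.0
t 3.55 p [ 0.6186 -0.1324  0.0973] F [-0.4 -1.3  3.9] open 0.0 q [-0.33  0.15  1.68  0.    1.32  0.9 ]
scene [205.09353851 213.29648015] crop 145 153 scale 3.3333333333333335
wrist [273.56275758 247.09451971] crop 213 187 scale 3.3333333333333335
```

View pics/a3.png

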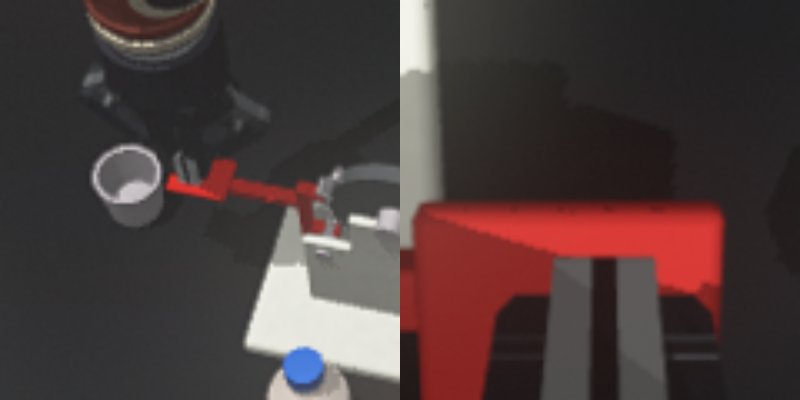

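Contact came at TCP z≈0.10 with 4 N, so the real tip is about 35 mm short of the reported TCP. The tip sits well inside the tab. I'll press on, following the arc outward.

```bash
python3 -m jog '[[[0.004,0,0.001,0,1],[0.008,0,0.003,0,1],[0.012,0,0.004,0,1],[0.016,0,0.006,0,1]]]';python3 -m jog '[[[0.003,0,0.001,0,1],[0.006,0,0.002,0,1],[0.009,0,0.003,0,1]]]'; python3 - <<'E'
from h import *
look("a4",("scene","wrist"))
E
```

```text
t: 4.05
tool_pos: [0.6209, -0.1383, 0.0813]
tool_rot: [0.954, 1.354, -0.951]
contact_force: [-0.1, -0.0, 2.6]
opening: -0.0
t: 4.35
tool_pos: [0.6217, -0.1407, 0.0718]
tool_rot: [0.954, 1.355, -0.951]
contact_force: [-0.4, 0.7, 2.5]
opening: 0.0001
t 4.35 p [ 0.6217 -0.1407  0.0718] F [-0.4  0.7  2.5] open 0.0 q [-0.34  0.18  1.68  0.    1.28  0.89]
scene [202.83786925 218.07092862] crop 142 158 scale 3.3333333333333335
wrist [273.89771559 247.31777756] crop 213 187 scale 3.3333333333333335
```

View pics/a4.png

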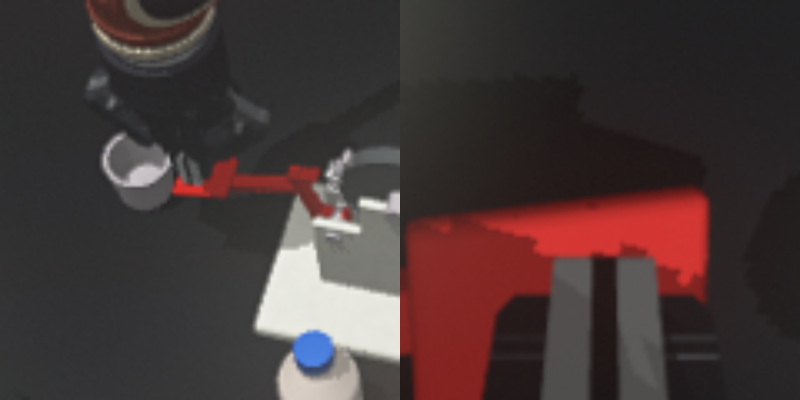

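The tab has tilted and is still yielding at about 2.5 N. Pressing on to the stop.

```bash
python3 -m jog '[[[0.003,0,0.001,0,1],[0.006,0,0.001,0,1]]]';python3 -m jog '[[[0.002,0,0.001,0,1],[0.004,0,0.001,0,1]]]';python3 -m jog '[[[0.002,0,0,0,1],[0.004,0,0,0,1]]]'
```

```text
t: 4.65
tool_pos: [0.6222, -0.1418, 0.0656]
tool_rot: [0.954, 1.355, -0.951]
contact_force: [-2.2, 2.1, 12.9]
opening: 0.0005
t: 4.85
tool_pos: [0.6234, -0.1428, 0.0647]
tool_rot: [0.954, 1.354, -0.95]
contact_force: [-7.6, 4.3, 19.7]
opening: 0.0001
t: 5.05
tool_pos: [0.6244, -0.1432, 0.0644]
tool_rot: [0.954, 1.352, -0.95]
contact_force: [-8.1, 2.4, 22.7]
opening: 0.0003
```

It has hit its hard stop: 23 N with no further travel. I'll lift off and check.

```bash
python3 -m jog '[[[-0.02,0,0,0,1],[-0.06,0,0,0,1],[-0.1,0,0,0,1],[-0.14,0,0,0,1],[-0.18,0.0,0,0,1],[-0.2,0,0,0,1],[-0.2,0,0,0,1]]]'; python3 - <<'E'
from h import *
o,R=look("a5",("scene","wrist"),at=[.62,-.137,.103])
e=.78
for d,n in((load("scene_a5"),"scene"),):
    b=blobs(mask(d,"yellow"));print(b[0][:3])
print(R.round(3))
pad=np.array([.5453,.0742,.2325]); print("pad rel",R.T@(pad-o["tool_pos"]))
E
```

```text
t: 5.75
tool_pos: [0.6257, -0.1443, 0.2687]
tool_rot: [0.954, 1.345, -0.947]
contact_force: [-0.2, -0.1, 0.5]
opening: 0.0003
t 5.75 p [ 0.6257 -0.1443  0.2687] F [-0.2 -0.1  0.5] open 0.0 q [-0.34  0.05  1.49  0.    1.59  0.88]
scene [202.84883    211.57880016] crop 142 151 scale 3.3333333333333335
wrist [265.72854322 180.89597901] crop 205 120 scale 3.3333333333333335
(np.int32(167), [299.6, 199.4], [292, 192, 16, 16])
[[ 0.009  0.941  0.337]
 [-0.001  0.338 -0.941]
 [-1.     0.008  0.004]]
pad rel [ 0.03529051 -0.00227916 -0.23291745]
```

View pics/a5.png

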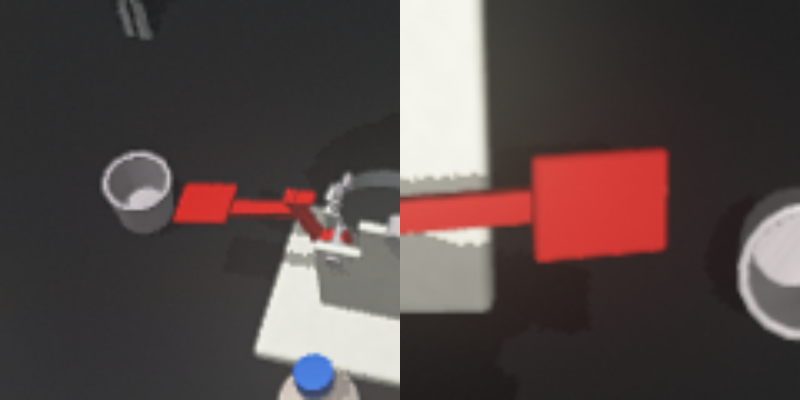

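The tab centre agrees with the fully pressed prediction in both views: scene (203.8,211.9) against (202.8,211.6), wrist (265,181.5) against (265.7,180.9). The pawl is fully down, and the lamp arm has not moved. Now I'll go over the pad, turning 90° so the gripper's wide side lies across the arm.

```bash
python3 -m jog '[[[-0.01,0,-0.02,0.14,1],[-0.01,0,-0.04,0.28,1],[-0.01,0,-0.06,0.42,1],[-0.01,0,-0.08,0.56,1],[-0.01,0,-0.1,0.7,1],[-0.01,0,-0.12,0.84,1],[-0.01,0,-0.14,0.98,1],[-0.01,0,-0.16,1.12,1],[-0.01,0,-0.18,1.26,1],[-0.01,0,-0.2,1.4,1],[-0.01,-0.002,-0.22,1.5,1],[-0.01,-0.002,-0.228,1.57,1]]]'; python3 - <<'E'
from h import *
o,R=look("b1",("scene","wrist"),70)
print(R.round(3))
print("tgt rel",R.T@(O+.072*AX+[0,0,.203]-o["tool_pos"]))
E
```

```text
t: 7.05
tool_pos: [0.5428, 0.0718, 0.2696]
tool_rot: [2.032, 0.356, -2.041]
contact_force: [0.3, 0.1, 0.1]
opening: 0.0001
t 7.05 p [0.5428 0.0718 0.2696] F [0.3 0.1 0.1] open 0.0 q [-0.01 -0.16  1.7   0.    1.61  2.79]
scene [300.27504807 188.81657241] crop 230 118 scale 2.857142857142857
wrist [274.07318363 246.27384345] crop 204 176 scale 2.857142857142857
[[-0.005  0.336 -0.942]
 [ 0.002 -0.942 -0.336]
 [-1.    -0.004  0.004]]
tgt rel [ 0.0665892   0.00477986 -0.00353818]
```

View pics/b1.png

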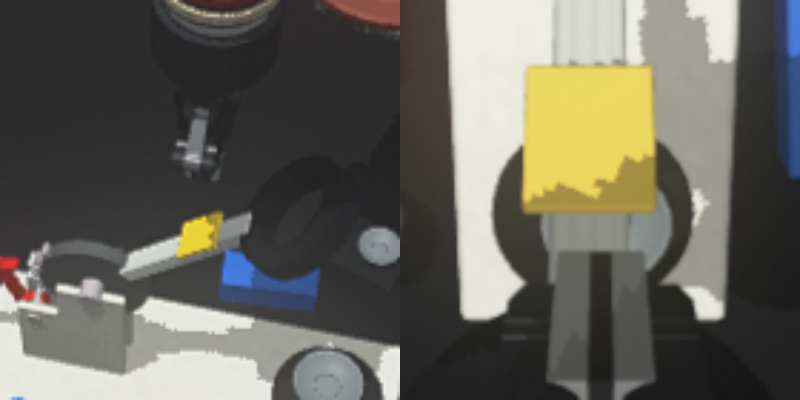

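```bash
python3 -m jog '[[[0.015,0.004,-0.003,0,1],[0.03,0.004,-0.003,0,1],[0.045,0.004,-0.003,0,1],[0.055,0.004,-0.003,0,1],[0.06,0.004,-0.003,0,1]]]';python3 -m jog '[[[0.003,0,0,0,1],[0.006,0,0,0,1],[0.006,0,0,0,1]]]'; python3 - <<'E'
from h import *
o,R=look("b2",("scene","wrist"),70)
d=o["tool_pos"]-O;print("r",d@AX,"lat",-d[0]*AX[1]+d[1]*AX[0])
E
```

```text
t: 7.65
tool_pos: [0.5462, 0.0685, 0.2075]
tool_rot: [2.027, 0.36, -2.042]
contact_force: [-0.4, 0.6, -0.1]
opening: 0.0001
t: 7.95
tool_pos: [0.5462, 0.0685, 0.2015]
tool_rot: [2.027, 0.36, -2.042]
contact_force: [0.1, 0.4, 0.2]
opening: 0.0003
t 7.95 p [0.5462 0.0685 0.2015] F [0.1 0.4 0.2] open 0.0 q [-0.01 -0.12  1.77  0.    1.5   2.78]
scene [296.42195375 207.21092947] crop 226 137 scale 2.857142857142857
wrist [274.19461236 246.92663155] crop 204 176 scale 2.857142857142857
r 0.07221565442734415 lat 0.0011898357452304088
```

View pics/b2.png

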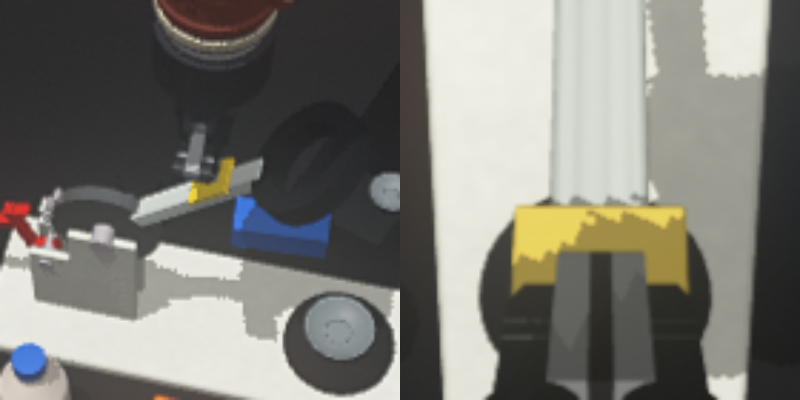

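The tip is centred just above the pad, next to its near edge, and everything is clear. Now I'll push along the arm's arc.

```bash
python3 -m jog '[[[0.006,-0.004,0,0,1],[0.012,-0.0095,0,0,1],[0.018,-0.015,0,0,1],[0.025,-0.02,0,0,1]]]'; python3 - <<'E'
from h import *
o,R=look("b3",("scene","wrist"),70)
d=o["tool_pos"]-O;print("r",d@AX,"lat",-d[0]*AX[1]+d[1]*AX[0])
E
```

```text
t: 8.45
tool_pos: [0.5406, 0.0881, 0.1788]
tool_rot: [2.032, 0.36, -2.037]
contact_force: [1.0, 0.3, 5.3]
opening: -0.0
t 8.45 p [0.5406 0.0881 0.1788] F [1.  0.3 5.3] open -0.0 q [ 0.02 -0.12  1.81  0.    1.46  2.82]
scene [305.14399457 215.08517203] crop 235 145 scale 2.857142857142857
wrist [272.38058049 247.15644475] crop 202 177 scale 2.857142857142857
r 0.09258947654909623 lat -0.0001260093824070746
```

View pics/b3.png

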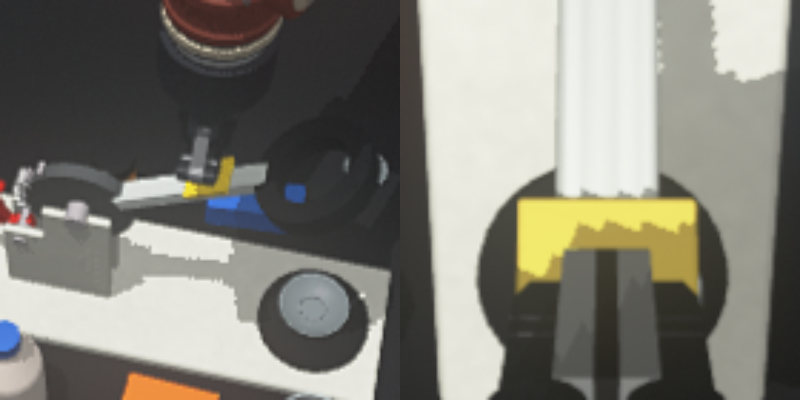

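The arm is yielding at about 5 N and is already below the tooth stop. The contact stays in the middle of the pad, so I'll continue.

```bash
python3 -m jog '[[[0.006,-0.003,0,0,1],[0.011,-0.006,0,0,1],[0.016,-0.008,0,0,1],[0.021,-0.0105,0,0,1],[0.026,-0.0125,0,0,1],[0.031,-0.0145,0,0,1],[0.036,-0.016,0,0,1],[0.042,-0.018,0,0,1],[0.047,-0.019,0,0,1]]]'; python3 - <<'E'
from h import *
o,R=look("b4",("scene","wrist"),70)
d=o["tool_pos"]-O;print("r",d@AX,"lat",-d[0]*AX[1]+d[1]*AX[0])
E
```

```text
t: 9.45
tool_pos: [0.5326, 0.1063, 0.1293]
tool_rot: [2.028, 0.361, -2.04]
contact_force: [1.9, 2.2, 3.4]
opening: 0.0001
t 9.45 p [0.5326 0.1063 0.1293] F [1.9 2.2 3.4] open 0.0 q [ 0.06 -0.09  1.86  0.    1.37  2.85]
scene [312.64756412 227.5135791 ] crop 242 157 scale 2.857142857142857
wrist [272.56135434 247.78007662] crop 202 177 scale 2.857142857142857
r 0.1124039046437246 lat 0.0013380549284143992
```

View pics/b4.png

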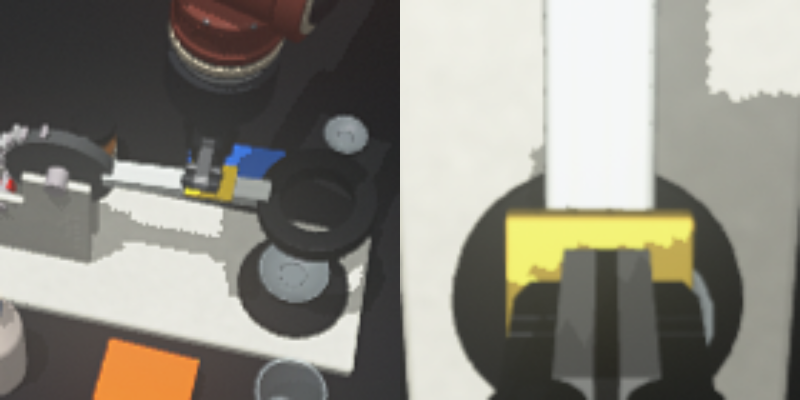

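It's nearly level now. Next come small steps onto the hard stop.

```bash
python3 -m jog '[[[0.004,-0.001,0,0,1],[0.008,-0.002,0,0,1],[0.011,-0.0025,0,0,1]]]';python3 -m jog '[[[0.002,0,0,0,1],[0.004,0,0,0,1]]]';python3 -m jog '[[[0.002,0,0,0,1],[0.004,0,0,0,1]]]'
```

```text
t: 9.85
tool_pos: [0.5308, 0.1077, 0.117]
tool_rot: [2.025, 0.359, -2.042]
contact_force: [1.8, -1.7, 2.9]
opening: 0.0001
t: 10.05
tool_pos: [0.5308, 0.108, 0.114]
tool_rot: [2.025, 0.36, -2.043]
contact_force: [-4.8, -0.6, 14.5]
opening: -0.0003
t: 10.25
tool_pos: [0.5309, 0.108, 0.1139]
tool_rot: [2.024, 0.36, -2.043]
contact_force: [-11.0, -2.1, 26.1]
opening: -0.0002
```

The hard stop is reached: z fixed while the force rose to 26 N. I'll draw clear straight up, then back toward the robot.

```bash
python3 -m jog '[[[-0.01,0,0,0,1],[-0.04,0,0,0,1],[-0.08,0,0,0,1],[-0.12,0,0,0,1],[-0.15,0,0,0,1],[-0.17,0.01,0.03,0,1],[-0.18,0.02,0.06,0,1],[-0.18,0.03,0.1,0,1],[-0.18,0.03,0.12,0,1],[-0.18,0.03,0.12,0,1]]]'; python3 - <<'E'
from h import *
from station import imaging
o,R=st()
D={}
for n in("scene","top"):
    d=imaging.get_image(n);D[n]=d;cv2.imwrite(f"pics/{n}9.png",d["color"][:,:,::-1])
    b=blobs(mask(d,"yellow"));print(n,[x[:2] for x in b[:1]],"pred",proj(d,O+.12*AX+[0,0,.151]),"tab pred",proj(d,O-.145*AX+[0,0,.103]))
    D[n+"p"]=b[0][1] if b else None
if D["topp"] and D["scenep"]: print(tri(D["scene"],D["scenep"],D["top"],D["topp"]), O+.12*AX)
E
```

```text
t: 11.25
tool_pos: [0.4286, 0.0382, 0.2946]
tool_rot: [2.025, 0.358, -2.044]
contact_force: [-0.2, -0.3, 0.2]
opening: 0.0001
t 11.25 p [0.4286 0.0382 0.2946] F [-0.2 -0.3  0.2] open 0.0 q [-0.08 -0.46  1.89  0.    1.72  2.71]
scene [(np.int32(184), [315.7, 223.4])] pred [316.68624584 223.90883234] tab pred [203.24294113 211.81417277]
top [] pred [237.70184556 207.30671427] tab pred [366.88328854 165.19569692]
```

View pics/scene9.png

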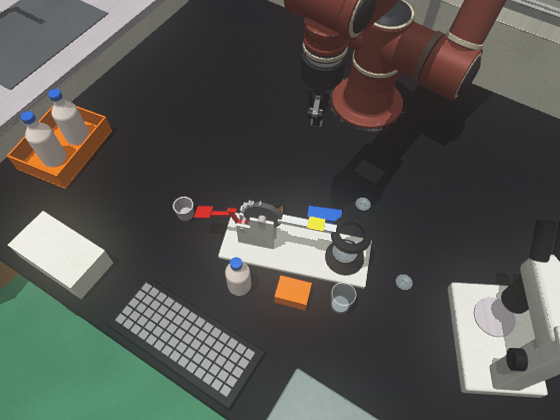

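View pics/top9.png

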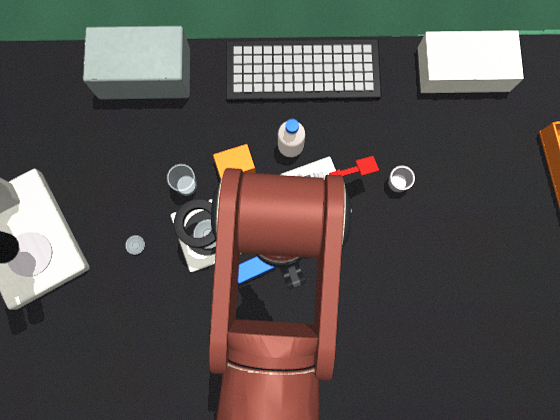

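The scene view shows the pad at (315.7,223.4), within 1 px of the level prediction. The tab in the top view is at about (367,166), where a fully pressed tab should be. The dish, box, jar, rack, bottle, beaker and cup look to be where they started, and the hand is clear with no force on it.

```bash
python3 -c "
from station import ctrl
print(ctrl.finish_job())"
```

```text
the job is handed in; nothing more can be done
None
```

The lamp arm is fully down on its stop with the pawl left free. I handed the job in at about 11.4 s; no verdict was reported.

- **Pawl:** I pressed the red tab down until it stopped moving, at about 23 N. After I lifted off, two camera views put it within 1 px of the fully pressed position.
- **Lamp arm:** I pushed the yellow pad down along its arc at about 3–5 N until it stopped moving, at about 26 N. Afterwards the scene camera showed the pad within about 1 px of where it should be with the arm level.
- **Hand and bench:** the hand is drawn clear and reads no force. By eye, the dish and the other items had not moved; I didn't measure them again.

**Checks that disagreed or failed:**
- **Fingertip position:** the closed fingertips ended about 35 mm short of the reported tool point, so I judged contact by force and pictures instead.
- **Final arm check:** the robot hid the pad from the top camera, so the level position rests on the scene camera and the stop I felt.

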